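# Latch a gauging pallet into the comparator guide

### The job

Take the pallet with the black bushing by its handle, lay it flat on the slideway of the comparator stand and slide it nose first into the guide, past the sprung side ball, until it clicks and sits fully home against the end stop; then let go of it. The ball resists firmly, so push by feel and never force the pallet or ram it into the stop: stay within about 12 newtons. Leave the other pallet, the setting ring and the brush where they are.

Things in the scene. Friction and masses are not known exactly. Their poses are not given: they have to be found in the camera images.
- pallet: The pallet to load: bare aluminium plate 150 x 50 x 12 mm, 0.3 to 0.6 kg in all, lying flat on the blue-grey mat (2 mm thick). Origin: centre of its underside; x points along it to the nose, z up. It carries a fixed black bushing, 33 mm across and 34 mm high, centred 50 mm behind the nose, and a bridge handle near the tail. Its centre of mass is about 35 mm ahead of the handle's middle.
- handle (a point): Middle of the pallet's black handle bar, 38 mm above the pallet's underside and 118 mm behind its nose, on the centre line; same axes as the pallet. The bar is 44 mm long (along x), 12 mm thick (y), 16 mm high (30 to 46 mm above the underside), on two 8 mm posts 34 mm apart. It can be gripped from above across its thickness.
- nose (a point): Middle of the pallet's nose, at the underside; same axes as the pallet. The nose's two corners are chamfered, 9 mm along and 5 mm across. A notch for the ball, 10.5 mm wide and 5 mm deep, is milled in the left (+y) edge, its front wall 31.5 mm behind the nose.
- stand: Comparator stand, fixed: black granite base 340 x 180 x 40 mm, on it a steel slideway plate with the guide, and a 32 mm column 310 mm high (125 mm ahead of the origin) whose red arm and gauge are swung to the -y side. Origin: centre of the base's underside; x is the direction in which the pallet is pushed in, z up.
- slideway (a point): Middle of the open part of the steel slideway in front of the guide, on its top face, 52 mm above the table and level with the guide's floor; x is the push direction, z up. The open part is 103 mm long (x, up to the guide's mouth) and 112 mm wide: lay the pallet's nose here. Smooth steel, friction about 0.2.
- mouth (a point): Entrance of the guide, on its centre line at slideway level; x points into it. Two rails 14 mm high stand 51.5 mm apart (pallet 50 mm), flared 7 mm a side over the first 12 mm. From 12 mm in, lips 14 to 18 mm above the slideway overhang the pallet's edges by 4 mm: it goes in only from the front. The end stop is 66 to 88 mm in from here; its setting varies and is not measured.
- ball (a joint): Travel of the sprung 12 mm steel ball in the guide's left side, 35 mm before the stop on the same block: 0 fully out (4 mm proud), about 0.002 m pushed back by the pallet's edge, under 0.0005 in the notch when home. Pushing by it takes 5 to 9 N over the nose's chamfer, then 2 to 6 N; some 3 mm before home it clicks, the push drops to nearly nothing and the ball pulls the pallet on to the solid stop.
- other: The same kind of pallet with a stepped brass plug on it, on the same mat: not to be touched. Origin and axes as for the pallet.
- ring: Steel setting ring, 48 mm outside, 24 mm bore, 14 mm high, lying on the stand's granite beside the column. Origin: centre of its underside.
- brush: Small bench brush, 170 mm long along its x, lying on the table beside the mat. Origin: at its underside, near the middle.
Mind the look-alikes: they are no part of the job. Leave any orange or pink look-alike of the pallet alone.

How it is judged:
By the outcome, as a careful person would: the job done as asked, in the order asked, and still so for the second after the job is handed in, with the robot touching nothing.
It also fails if it takes over 64 s, if anything falls off the work surface, if the arm or the gripper's body presses on something with over 40 N, if the wrist force passes 120 N, or if a joint passes its speed limit or range.

### The arm

A 6-joint arm with a two-finger parallel gripper is mounted at the origin on the work surface. World frame = base frame: x ahead of the robot, y to its left, z up, the work surface at z = 0. Lengths are in m, angles in rad, forces in N, time in s.
With the tool pointing down it reaches from about 0.325 to 0.9 m from the base axis. Payload 3.5 kg.
Tool frame: the origin (TCP) lies midway between the tips of the shut fingers; the grasp point (between the pads) lies 19 mm behind it; y points along the fingers, z is the direction in which the jaws open and shut, and the axes are right-handed (so a half turn about y gives the same grasp; the last joint's range is limited). The gripper opens to 85 mm and grips with 20 to 120 N. Pads are 22 mm wide; open, the fingers measure 114 mm over their backs; the gripper's body (76 mm by 85 mm) begins 54 mm behind the grasp point. The pads swing forward as they close: fully open they stand 13 mm farther back than shut.
Start: joints at [1.173, 0.276, -0.026, 1.268, 0, 1.467], TCP at [0.182, 0.598, 0.231] pointing down, gripper open.
Joint ranges: [-3.12, 3.12], [-0.85, 1.88], [-1.08, 1.24], [-1.95, 2.15], [-1.57, 1.53], [-3.14, 3.14]. Speed limits (rad/s): [2.57, 2.57, 3.14, 3.14, 3.14, 3.14].

### API

Orientations are given as a unit quaternion [x, y, z, w].
In Python, from station import move_to, move_l, set_joints, set_gripper, sleep, inverse_kinematics, get_obs, camera, get_calibration, IKError, sign_off, recognise, masks_of, mark_of gives the robot as it stands. Calls block until the motion is done:
- move_to(position, orientation): joint-space move of the TCP to a pose.
- move_l(position, orientation=None, rate=0.15): straight line of the TCP; orientation=None keeps the orientation; rate is the mean speed in m/s.
- set_joints(angles): joint-space move.
- set_gripper(opening): opening from 0.0 (shut) to 1.0 (fully open); the grip force is fixed at half the most; returns when the fingers have stopped.
- sleep(seconds).
- inverse_kinematics(position, orientation): joint angles nearest the present ones, or None.
- get_obs(): the state.
- camera(name): name is "scene" or "side" or "wrist"; returns the picture (384x512x3 uint8, blue, green, red); there is no depth.
- get_calibration(name): a dict with "mtx" (3x3 intrinsics, pixels), "k1" (the pictures are not rectified: a ray, as slopes to the right and down, at radius r is drawn at 1 + k1 r^2 times it, then the intrinsics apply), "world_from_camera" (4x4, takes a point from camera to world coordinates). Camera axes: x right, y down, z forward; pixel columns grow to the right and rows downward; lengths in m; the calibration is good to about 2 mm. A picture is of the moment at which its call begins: read the wrist's pose just before it. get_calibration takes no time and is no camera call; for the wrist camera it gives the pose at the moment of the call.
A pose or a line that the arm cannot do raises IKError and nothing moves.
- sign_off(): hands the job in, once; it reports no verdict.
Trained networks look in the newest picture that a camera, given by its name, has taken for a name from the list of things; names that differ only in an ending like _2 or _b are one class to them, and where a whole thing is asked for, a point or a joint stands for the part that bears it (a point fixed in the world has none). Each returns a list of dicts, best first, with "conf" (0 to 1); they miss things now and then, are a little off and sometimes report something else, mostly with a low value. They report only what shows in the picture. A call takes as long as a camera call. They do not tell look-alikes from the thing itself.
- recognise(camera, label): "centre" ([column, row] in pixels, amid what is visible of it).
- masks_of(camera, label): "mask" (384x512 bool, what is visible of it) and "centre" ([column, row] in pixels, amid what is visible of it).
- mark_of(camera, label): "centre" ([column, row] in pixels: a listed point, or the origin of a listed thing).
The state is a dict: "time_s": time; "joints": joint angles; "dq": joint speeds; "joint_efforts": joint torques, N m; "eef_pos": TCP position; "ee_rot": TCP orientation; "wrist_force": force on the tool from outside, world axes, zero at the start; "wrist_torque": the same for the moment, N m; "width": opening from 0.0 (shut) to 1.0 (fully open).
Only numpy, scipy, OpenCV 4.12 (cv2) and the standard library are available. Lean on these libraries where they do the work, as an engineer would, in place of code of your own. Each camera call takes 0.05 s, during which the arm holds its last target.

## Working session

There is one attempt and no reset: what is moved stays moved. The work goes in short steps, each a Python script; the robot and the scene stay as the last script left them, time stands still between calls to the robot, and variables do not carry over. Pictures are saved under pics/ and viewed, and the job is handed in when it is done.

```bash
ls -la; mkdir -p pics
python3 - <<'E'
from station import *
import cv2
print(get_obs())
for c in ["scene","side","wrist"]:
    im=camera(c); cv2.imwrite(f"pics/{c}0.png",im)
    k=get_calibration(c); print(c,k)
    for l in ["pallet","other","stand","ring","brush"]:
        print(l,[(r['conf'],r['centre']) for r in recognise(c,l)])
    for l in ["handle","nose","slideway","mouth","stand","pallet"]:
        print('mark',l,[(r['conf'],r['centre']) for r in mark_of(c,l)])
print(get_obs()['time_s'])
E
```

```text
total 12
drwxr-xr-x  3 agent agent 4096 Dec  7 15:33 .
drwxr-xr-x 23 root  root  4096 Dec  7 15:33 ..
drwxr-xr-x  2 agent agent 4096 Dec  7 15:33 pics
{'time_s': 0.0, 'joints': array([ 1.17256701e+00,  2.77118332e-01, -2.79285213e-02,  1.26803825e+00,
        2.52693848e-06,  1.46738154e+00]), 'dq': array([ 9.02251030e-04,  2.05417010e-03, -2.68297399e-03, -5.14966588e-04,
        9.27643050e-04,  7.18712131e-05]), 'joint_efforts': array([-1.55956855e-03, -4.45512521e+01,  2.95203477e+01,  1.65348442e-02,
        2.29500932e-05, -8.84614025e-06]), 'eef_pos': array([0.18130084, 0.59727306, 0.23014641]), 'ee_rot': array([ 0.70022156, -0.10405725,  0.10365383, -0.69865423]), 'wrist_force': array([-0.75671837, -0.30661407,  0.31328148]), 'wrist_torque': array([-0.04002541, -0.02198361, -0.05670448]), 'width': 0.997697727227118}
scene {'mtx': array([[361.60982385,   0.        , 256.69891654],
       [  0.        , 361.60982385, 189.74262714],
       [  0.        ,   0.        ,   1.        ]]), 'k1': 0.033169732643530896, 'world_from_camera': array([[-0.28507646,  0.80107341, -0.52632006,
[... 1981 characters left out ...]
]
wrist {'mtx': array([[324.78522735,   0.        , 251.06658283],
       [  0.        , 324.78522735, 193.32957699],
       [  0.        ,   0.        ,   1.        ]]), 'k1': -0.0038620908901861885, 'world_from_camera': array([[ 2.90856328e-01,  9.15754010e-01,  2.77123059e-01,
         1.11537271e-01],
       [ 9.56766670e-01, -2.78500389e-01, -8.38753430e-02,
         6.19265486e-01],
       [ 3.69698103e-04,  2.89537781e-01, -9.57166515e-01,
         3.73924225e-01],
       [ 0.00000000e+00,  0.00000000e+00,  0.00000000e+00,
         1.00000000e+00]])}
pallet []
other []
stand []
ring []
brush []
mark handle []
mark nose []
mark slideway []
mark mouth []
mark stand []
mark pallet []
1.8
```

View pics/scene0.png

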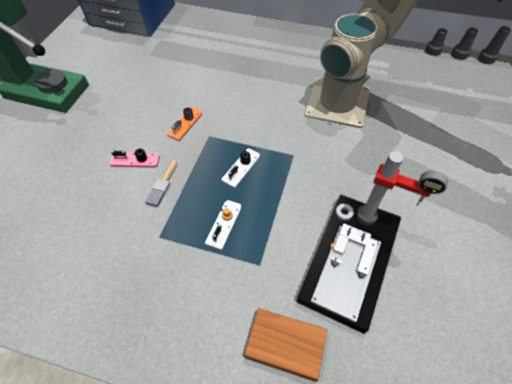

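View pics/side0.png

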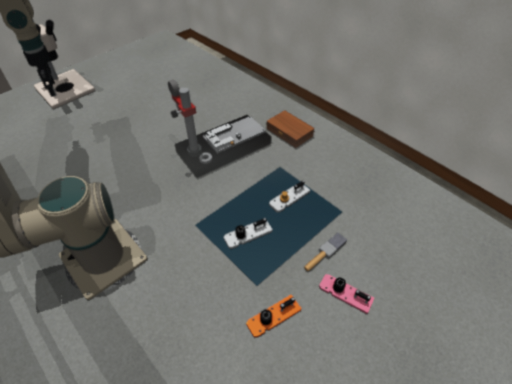

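```bash
python3 -c "
import cv2
a=cv2.imread('pics/scene0.png')[90:250,90:290];cv2.imwrite('pics/c1.png',cv2.resize(a,None,fx=4,fy=3.7,interpolation=2)[:600,:800])
a=cv2.imread('pics/side0.png')[100:350,170:400];cv2.imwrite('pics/c2.png',cv2.resize(a,None,fx=2.4,fy=2.4,interpolation=2))"
```

```text
(no output)
```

View pics/c1.png

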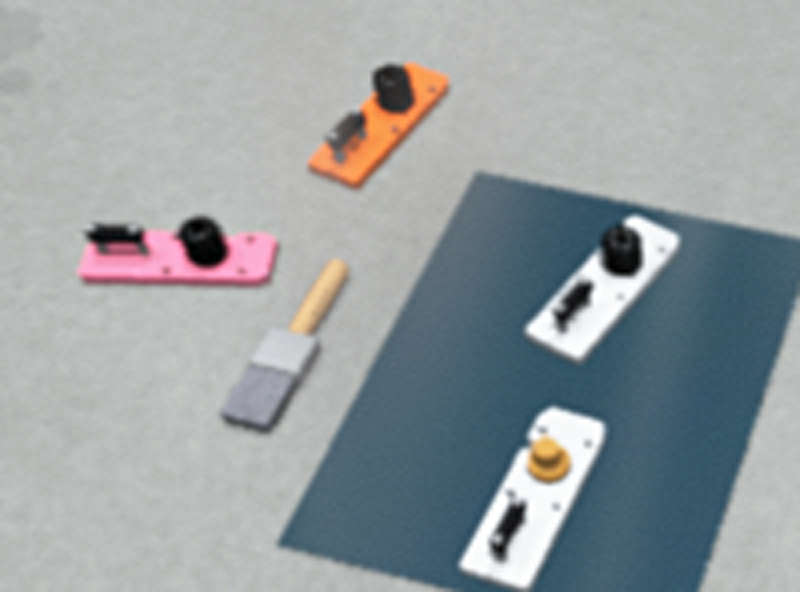

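View pics/c2.png

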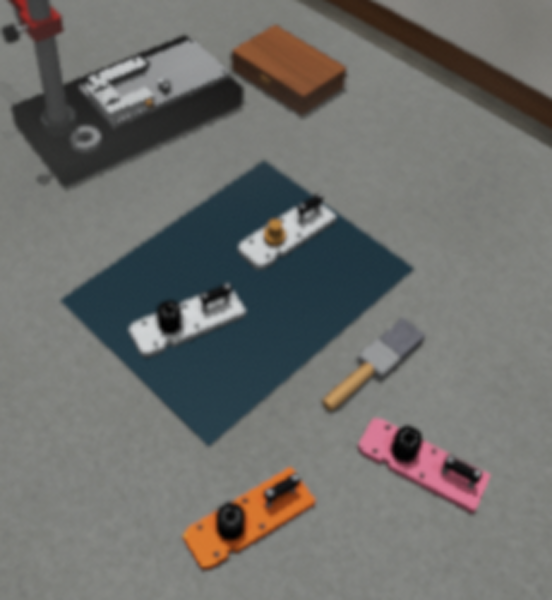

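Look-alikes (scene pixels): orange pallet (186,119), pink pallet (132,160), brass-plug pallet (225,223) and bare aluminium with black bushing (240,168). I choose the last one; the crop shows bare metal with a black bushing. It is at (248,233) in the side view. Next I'll locate it.

```bash
cat > h.py <<'E'
import numpy as np,cv2
from station import *
def ray(K,uv):
    m=K['mtx'];p=np.array([(uv[0]-m[0,2])/m[0,0],(uv[1]-m[1,2])/m[1,1]])
    q=p.copy()
    for _ in range(20): q=p/(1+K['k1']*(q@q))
    T=K['world_from_camera'];d=T[:3,:3]@np.array([q[0],q[1],1]);return T[:3,3],d/np.linalg.norm(d)
def atz(K,uv,z):
    o,d=ray(K,uv);return o+d*(z-o[2])/d[2]
def tri(Ka,a,Kb,b):
    o1,d1=ray(Ka,a);o2,d2=ray(Kb,b)
    A=np.stack([d1,-d2],1);t=np.linalg.lstsq(A,o2-o1,rcond=None)[0]
    p,q=o1+t[0]*d1,o2+t[1]*d2;return (p+q)/2,np.linalg.norm(p-q)
def proj(K,P):
    T=K['world_from_camera'];c=T[:3,:3].T@(np.asarray(P,float)-T[:3,3]);s=c[:2]/c[2];s=s*(1+K['k1']*(s@s))
    m=K['mtx'];return np.array([m[0,0]*s[0]+m[0,2],m[1,1]*s[1]+m[1,2]])
E
python3 - <<'E'
from h import *
S=get_calibration("scene");D=get_calibration("side")
for n,a,b,z in [("handle",[233.5,169.1],[261,221.1],.040),("nose",[253,151.5],[225.9,239.6],.002),("pallet",[241.5,164.8],[246.2,232.8],.002),
 ("slideway",[338.8,290.7],[247.9,127.6],.052),("mouth",[346.5,274.7],[235.7,127.9],.052),("stand",[350.7,256.3],[223,148.4],0),("ring",[344.5,211],[206,157],.054)]:
    print(n,*[np.round(x,4) for x in (*tri(S,a,D,b),atz(S,a,z),atz(D,b,z))])
E
```

```text
handle [ 0.4316 -0.2553  0.047 ] 0.0063 [ 0.4247 -0.2549  0.04  ] [ 0.4368 -0.2544  0.04  ]
nose [ 0.3206 -0.2215  0.0164] 0.0056 [ 0.3114 -0.2272  0.002 ] [ 0.3247 -0.2108  0.002 ]
pallet [ 0.3838 -0.2429  0.015 ] 0.001 [ 0.3748 -0.2468  0.002 ] [ 0.3893 -0.2354  0.002 ]
slideway [0.714  0.1152 0.0517] 0.0019 [0.7135 0.1159 0.052 ] [0.714  0.1138 0.052 ]
mouth [0.6693 0.1299 0.0633] 0.0089 [0.6676 0.1278 0.052 ] [0.6771 0.1461 0.052 ]
stand [0.5935 0.1349 0.0024] 0.0064 [0.5901 0.1378 0.    ] [0.596  0.1336 0.    ]
ring [0.4853 0.0934 0.0514] 0.0023 [0.486  0.0941 0.054 ] [0.4841 0.0897 0.054 ]
```

```bash
cat >> h.py <<'E'
from scipy.spatial.transform import Rotation as R
def quat(heading,flip):
    "tool y down; tool z = +-pallet y"
    py=np.array([-np.sin(heading),np.cos(heading),0])*(-1 if flip else 1)
    y=np.array([0,0,-1.]);M=np.stack([np.cross(y,py),y,py],1);return R.from_matrix(M).as_quat()
E
python3 - <<'E'
from h import *
o=get_obs();print(R.from_quat(o['ee_rot']).as_matrix().round(2))
T=get_calibration('wrist')['world_from_camera'];print((R.from_quat(o['ee_rot']).as_matrix().T@(T[:3,3]-o['eef_pos'])).round(4))
h=np.arctan2(.034,-.113);print(h)
for f in (0,1):
    for P,hh in [((.41,-.25,.22),h),((.4316,-.2553,.021),h),((.82,.1,.15),2.97),((.82,.1,.071),2.97),((.70,.12,.071),2.97)]:
        q=inverse_kinematics(P,quat(hh,f));print(f,P,None if q is None else np.round(q,2))
E
```

```text
[[ 0.96 -0.    0.29]
 [-0.29  0.    0.96]
 [-0.   -1.    0.  ]]
[-7.320e-02 -1.426e-01 -1.000e-04]
2.8493241709784947
0 (0.41, -0.25, 0.22) [-0.68  0.03 -0.35  1.2   0.    2.75]
0 (0.4316, -0.2553, 0.021) [-0.66  0.27 -0.53  0.77  0.    2.77]
0 (0.82, 0.1, 0.15) [ 0.04  0.68  0.42  1.31  0.   -2.93]
0 (0.82, 0.1, 0.071) [ 0.04  0.73  0.34  1.18  0.   -2.93]
0 (0.7, 0.12, 0.071) [ 0.08  0.53 -0.    1.04  0.   -2.89]
1 (0.41, -0.25, 0.22) [-0.68  0.03 -0.35  1.2   0.   -0.39]
1 (0.4316, -0.2553, 0.021) [-0.66  0.27 -0.53  0.77  0.   -0.37]
1 (0.82, 0.1, 0.15) [0.04 0.68 0.42 1.31 0.   0.21]
1 (0.82, 0.1, 0.071) [0.04 0.73 0.34 1.18 0.   0.21]
1 (0.7, 0.12, 0.071) [ 0.08  0.53 -0.    1.04  0.    0.25]
```

Run:
```python
from h import *
q=quat(2.849,1)
move_to((.24,.45,.5),get_obs()['ee_rot']);print(get_obs()['time_s'])
move_to((.41,-.25,.45),q);print(get_obs()['time_s'])
set_gripper(.6)
move_to((.41,-.25,.24),q);print(get_obs()['time_s'])
K=get_calibration('wrist');im=camera('wrist');cv2.imwrite('pics/w1.png',im)
for l,z in [("handle",.040),("nose",.002),("pallet",.002)]:
    for r in mark_of('wrist',l): print(l,r['conf'],r['centre'],atz(K,r['centre'],z).round(4))
np.save('k1.npy',K,allow_pickle=True);print(get_obs()['time_s'],get_obs()['eef_pos'])
```

```text
2.9917
5.55
6.8333
handle 0.65 [251.9, 181.5] [ 0.4283 -0.2552  0.04  ]
nose 0.92 [62.2, 234.9] [ 0.4355 -0.5113  0.002 ]
nose 0.9 [246.0, 70.2] [ 0.3146 -0.2278  0.002 ]
pallet 0.97 [10.6, 89.6] [ 0.2575 -0.4868  0.002 ]
pallet 0.93 [20.7, 263.1] [ 0.4565 -0.5822  0.002 ]
pallet 0.59 [250.9, 139.4] [ 0.3889 -0.2445  0.002 ]
7.0333 [ 0.41143257 -0.25115711  0.24222186]
```

View pics/w1.png

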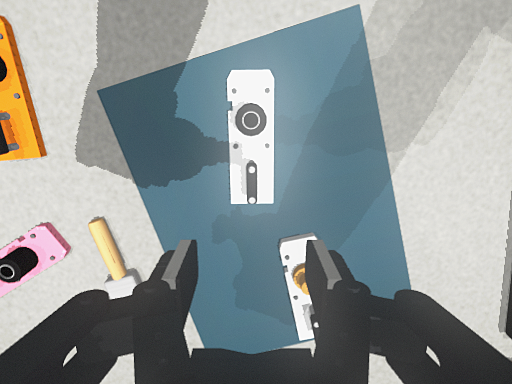

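The wrist view shows the bare pallet at columns 228–274, rows 70–204, with its bushing at (251,120) and handle at (252,182). I'll refine its pose from the outline of its top face.

Run:
```python
from h import *
K=np.load('k1.npy',allow_pickle=True).item();im=cv2.imread('pics/w1.png')
g=im.min(2).copy();m=(g>170).astype(np.uint8);m[:, :215]=0;m[:,290:]=0;m[:60]=0;m[215:]=0
c=max(cv2.findContours(m,0,1)[0],key=cv2.contourArea)[:,0]
print(c.min(0),c.max(0))
P=np.array([atz(K,p,.014)[:2] for p in c])
r=cv2.minAreaRect((P*1000).astype(np.float32));print(r)
b=cv2.boxPoints(r);print(b)
for z,uv in((.036,[251,120]),(.048,[251.5,183])): print(atz(K,uv,z))
```

```text
[227  69] [273 203]
((388.1628723144531, -244.8452911376953), (51.17872619628906, 151.04586791992188), 74.33855438232422)
[[ 308.53592 -249.097  ]
 [ 453.97397 -289.87222]
 [ 467.78983 -240.59358]
 [ 322.35178 -199.81836]]
[ 0.36520905 -0.23723646  0.036     ]
[ 0.42770595 -0.25552304  0.048     ]
```

Run:
```python
from h import *
h=2.868;q=quat(h,1);H=np.array([.4293,-.2561])
print(np.round(get_obs()['wrist_force'],2))
move_to((*H,.1),q);o=get_obs();print(o['time_s'],o['eef_pos'])
set_gripper(.5)
e=o['eef_pos']-np.array([*H,.1]);print(e)
move_l((*(H-e[:2]),.021-e[2]),q,rate=.08);o=get_obs();print(o['time_s'],o['eef_pos'],o['wrist_force'].round(2))
im=camera('wrist');cv2.imwrite('pics/w2.png',im)
```

```text
[-0.62  0.48  0.16]
7.6583 [ 0.43006043 -0.25669749  0.10098388]
[ 0.00076043 -0.00059749  0.00098388]
9.0583 [ 0.42904984 -0.25588597  0.02051216] [0.05 0.65 0.28]
```

View pics/w2.png

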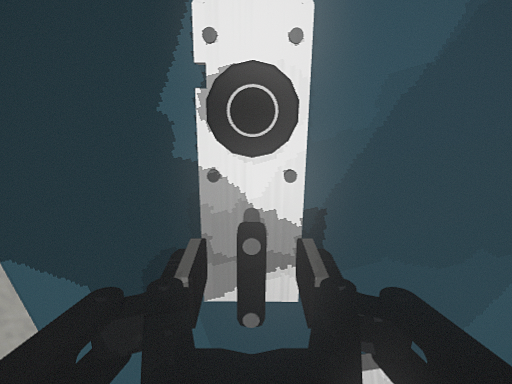

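The bar at (252,285) is centred between the pads and in line. I'll close the gripper and lift a little.

Run:
```python
from h import *
q=quat(2.868,1)
set_gripper(0);o=get_obs();print(o['time_s'],o['width'],o['eef_pos'],o['wrist_force'].round(2))
p=o['eef_pos'];move_l((p[0],p[1],.15),q,rate=.12)
sleep(.2);o=get_obs();print(o['time_s'],o['eef_pos'],o['wrist_force'].round(2),o['wrist_torque'].round(3))
im=camera('wrist');cv2.imwrite('pics/w3.png',im);im=camera('side');cv2.imwrite('pics/s3.png',im[150:300,180:340])
```

```text
9.4917 0.12528942563416984 [ 0.42894618 -0.25584002  0.02058566] [-0.61  0.43  3.73]
10.925 [ 0.42849019 -0.25548569  0.14922361] [ 0.56  1.03 -4.59] [-0.056 -0.273  0.022]
```

View pics/w3.png

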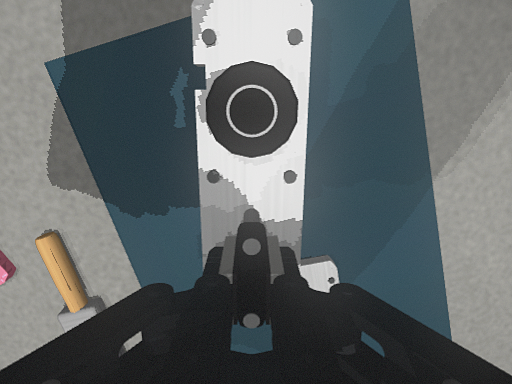

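View pics/s3.png

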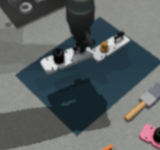

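```bash
python3 -c "
import cv2
a=cv2.imread('pics/scene0.png')[190:330,290:410];cv2.imwrite('pics/c3.png',cv2.resize(a,None,fx=4.2,fy=4.2,interpolation=2))"
```

```text
(no output)
```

View pics/c3.png

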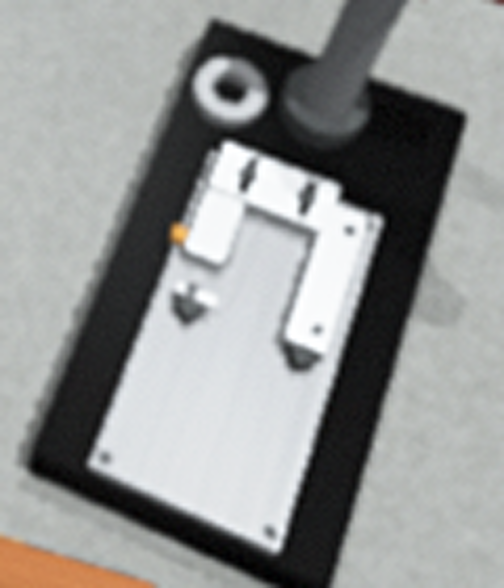

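Run:
```python
from h import *
S=get_calibration("scene")
f=lambda x,y,z:atz(S,[290-.38+x/4.2,190-.38+y/4.2],z)
TL,TR,BL=f(212,20,.04),f(465,115,.04),f(32,462,.04)
print(TL,TR,BL,np.linalg.norm(TL-TR),np.linalg.norm(TL-BL))
print('hd',np.arctan2(*(TL-BL)[1::-1]),np.arctan2(*(TL-TR)[1::-1])+np.pi/2)
a,b,c=f(88,465,.052),f(280,552,.052),f(383,215,.052)
print(a,b,np.linalg.norm(a-b),c,'hd',np.arctan2(*(a-b)[1::-1]),np.arctan2(*(c-b)[1::-1]))
print('mid front',(a+b)/2)
```

```text
[0.424892   0.07433644 0.04      ] [0.45265395 0.24731898 0.04      ] [0.76007116 0.02335267 0.04      ] 0.17519613737323456 0.33903453445112286
hd 2.9906407459254756 -0.15913294482499962
[0.75632573 0.05445601 0.052     ] [0.77291225 0.16644129 0.052     ] 0.11320695301826275 [0.5486538  0.20040714 0.052     ] hd -1.7178406969578015 2.9912766121598295
mid front [0.76461899 0.11044865 0.052     ]
```

Run:
```python
from h import *
q=quat(2.99,1)
move_to((.70,.02,.22),q);sleep(.3);o=get_obs();print(o['time_s'],o['eef_pos'],o['joints'].round(2),R.from_quat(o['ee_rot']).as_matrix().round(4))
K=get_calibration('wrist');im=camera('wrist');cv2.imwrite('pics/w4.png',im);np.save('k4.npy',K,allow_pickle=True)
for l,z in [("slideway",.052),("mouth",.052),("nose",.181)]:
    for r in mark_of('wrist',l): print(l,r['conf'],r['centre'],atz(K,r['centre'],z).round(4))
cv2.imwrite('pics/sc4.png',camera('scene'))
print(get_obs()['time_s'])
```

```text
12.7833 [0.69970385 0.01900365 0.22005733] [-0.07  0.42  0.14  1.3  -0.    0.09] [[ 9.883e-01 -1.000e-04  1.523e-01]
 [-1.523e-01 -1.000e-04  9.883e-01]
 [-1.000e-04 -1.000e+00 -1.000e-04]]
slideway 0.73 [354.1, 170.9] [0.7129 0.119  0.052 ]
mouth 0.62 [357.3, 113.7] [0.6588 0.1254 0.052 ]
13.0333
```

View pics/w4.png

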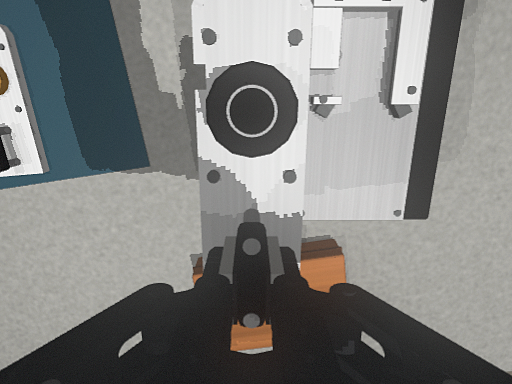

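View pics/sc4.png

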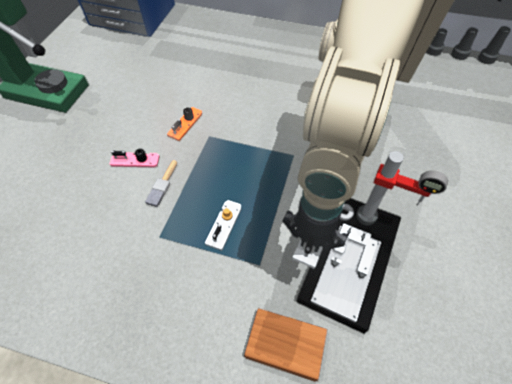

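Run:
```python
from h import *
S=get_calibration("scene");D=get_calibration("side")
for z in (.07,.2,.3,.4,.5,.6): print(z,proj(S,(.70,.019,z)).round(), proj(D,(.70,.019,z)).round())
for z in (.05,.1,.2,.3,.35): print('col',z,proj(S,(.483,.154,z)).round(), proj(D,(.483,.154,z)).round())
print('box',[atz(S,p,.045).round(3) for p in ([326,346],[258,311],[246,348],[318,377])])
cv2.imwrite('pics/sd4.png',camera('side'))
a=cv2.imread('pics/w4.png')[0:225,300:450];cv2.imwrite('pics/c4.png',cv2.resize(a,None,fx=2.65,fy=2.65,interpolation=2))
a=cv2.imread('pics/w4.png')[0:130,300:440];cv2.imwrite('pics/c5.png',cv2.resize(a,None,fx=4.5,fy=4.5,interpolation=2))
```

```text
0.07 [302. 272.] [262. 137.]
0.2 [308. 251.] [262. 108.]
0.3 [313. 230.] [262.  83.]
0.4 [320. 203.] [263.  55.]
0.5 [330. 168.] [263.  23.]
0.6 [343. 120.] [263. -13.]
col 0.05 [366. 216.] [196. 150.]
col 0.1 [371. 207.] [194. 139.]
col 0.2 [381. 186.] [190. 117.]
col 0.3 [394. 160.] [186.  92.]
col 0.35 [401. 146.] [183.  78.]
box [array([0.845, 0.109, 0.045]), array([ 0.815, -0.061,  0.045]), array([ 0.901, -0.064,  0.045]), array([0.912, 0.104, 0.045])]
```

View pics/sd4.png

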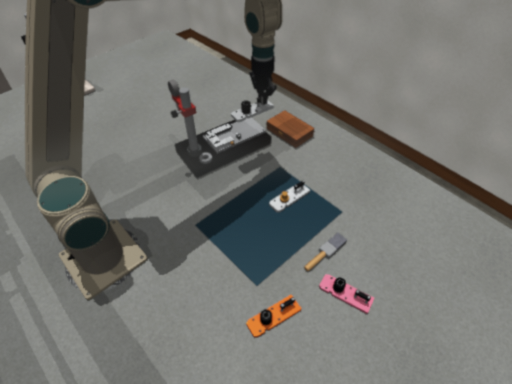

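View pics/c5.png

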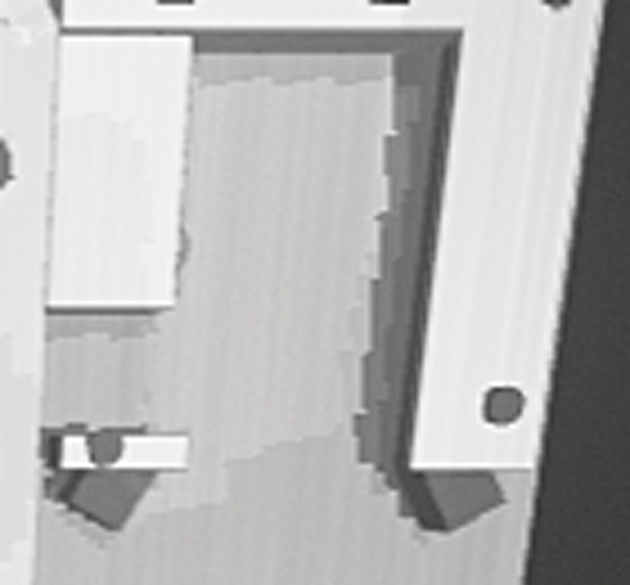

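Run:
```python
from h import *
K=np.load('k4.npy',allow_pickle=True).item()
h=2.99;px=np.array([np.cos(h),np.sin(h)]);py=np.array([-px[1],px[0]])
f=lambda x,y,z,s=4.5:atz(K,[300+(x+.5)/s-.5,(y+.5)/s-.5],z)[:2]
R_=[f(463,30,.07),f(412,467,.07)];L=[f(193,37,.07),f(175,303,.07),f(188,452,.07)]
def sn(p): p=p-np.array([.6628,.1259]);return (p@px*1000).round(1),(p@py*1000).round(1)
print('R',[sn(p) for p in R_],'L',[sn(p) for p in L])
print('hdR',np.arctan2(*(R_[0]-R_[1])[::-1]),'hdL',np.arctan2(*(L[0]-L[2])[::-1]),np.arctan2(*(L[0]-L[1])[::-1]))
print('plate right', [sn(f(x,y,.052)) for x,y in((605,0),(525,584))])
print('stop top',[sn(f(300,28,z)) for z in(.064,.07)])
# tool and pallet: nose points
# plate corners in w4 front: right front corner
print([sn(atz(K,p,.052)[:2]) for p in([408,217],[303,218.])])
```

```text
R [(np.float64(88.9), np.float64(-21.7)), (np.float64(13.6), np.float64(-21.8))] L [(np.float64(87.7), np.float64(26.4)), (np.float64(43.3), np.float64(26.3)), (np.float64(16.4), np.float64(21.7))]
hdR 2.990699050994011 hdL 3.0552806694610757 2.9929087302694826
plate right [(np.float64(98.1), np.float64(-55.4)), (np.float64(-10.5), np.float64(-55.9))]
stop top [(np.float64(90.6), np.float64(5.5)), (np.float64(89.2), np.float64(7.4))]
[(np.float64(-98.9), np.float64(-60.3)), (np.float64(-99.8), np.float64(47.1))]
```

View pics/c4.png

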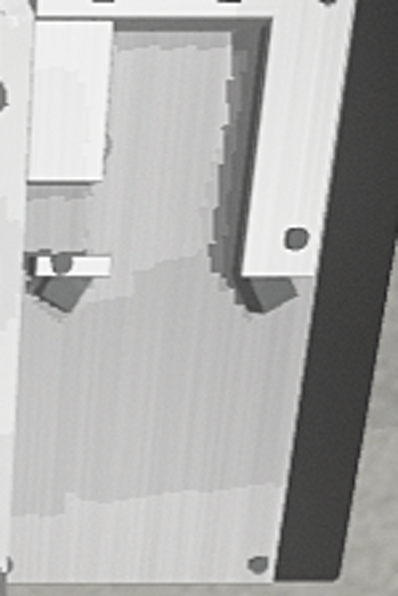

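Run:
```python
from h import *
K=np.load('k4.npy',allow_pickle=True).item()
T=np.array([.69970385,.01900365]);M=R.from_matrix(np.array([[ 9.883e-01,-1e-4,.1523],[-.1523,-1e-4,.9883],[0,-1,0]]))
px=-M.as_matrix()[:2,0];py=-M.as_matrix()[:2,2];print('tool heading',np.arctan2(px[1],px[0]))
def sn(p): p=p-T;return (p@px*1000).round(1),(p@py*1000).round(1)
for n,uv,z in [('holeL',[209,36.5],.2135),('holeR',[294.5,36.5],.2135),('hole2L',[213,176.5],.2135),('hole2R',[290,176],.2135),('bush',[252,110.5],.2355),('edgeL',[197,120],.2135),('edgeR',[308,120],.2135)]:
    print(n,sn(atz(K,uv,z)[:2]))
```

```text
tool heading 2.988692421137568
holeL (np.float64(96.8), np.float64(17.7))
holeR (np.float64(96.8), np.float64(-18.2))
hole2L (np.float64(36.4), np.float64(18.0))
hole2R (np.float64(36.6), np.float64(-18.3))
bush (np.float64(67.6), np.float64(-0.3))
edgeL (np.float64(62.5), np.float64(24.3))
edgeR (np.float64(62.5), np.float64(-25.5))
```

```bash
cat >> h.py <<'E'
HD=2.991;PX=np.array([np.cos(HD),np.sin(HD)]);PY=np.array([-PX[1],PX[0]]);MO=np.array([.6613,.1261]);Q=quat(HD,1)
def sn(o): p=o['eef_pos'][:2]-MO;return np.array([p@PX,p@PY,o['eef_pos'][2]])
def P(s,n,z): a=MO+s*PX+n*PY;return np.array([a[0],a[1],z])
def F(o):
    f=o['wrist_force'];return np.array([f[:2]@PX,f[:2]@PY,f[2]])
def rep(t=''):
    o=get_obs();print(t,round(o['time_s'],2),'snz',(sn(o)*1000).round(2),'F',F(o).round(2),'T',o['wrist_torque'].round(2),'w',round(o['width'],3));return o
E
python3 - <<'E'
from h import *
move_to(P(-.14,0,.2),Q);rep()
move_l(P(-.14,.0002,.095),Q,rate=.1);sleep(.2);o=rep()
e=sn(o)-[-.14,.0002,.095];print(e,R.from_quat(o['ee_rot']).as_matrix()[:2,0])
np.save('e.npy',e)
K=get_calibration('wrist');im=camera('wrist');cv2.imwrite('pics/w5.png',im);np.save('k5.npy',K,allow_pickle=True)
E
```

```text
13.68 snz [-139.85   -0.81  198.65] F [ 0.4   0.41 -4.89] T [-0.08 -0.23 -0.05] w 0.124
 15.07 snz [-1.4057e+02  7.0000e-02  9.6070e+01] F [-0.44  0.65 -5.66] T [-0.05 -0.23  0.02] w 0.13
[-0.00057448 -0.00013454  0.00107071] [ 0.98868535 -0.14999585]
```

View pics/w5.png

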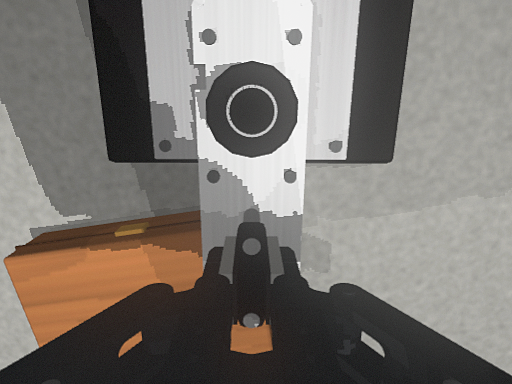

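Run:
```python
from h import *
K=np.load('k5.npy',allow_pickle=True).item();im=cv2.imread('pics/w5.png')
f=lambda uv,z:((atz(K,uv,z)[:2]-MO)@np.stack([PX,PY],1)*1000).round(2)
z0=.0960-.0186
for uv,z in [([165,146],.052),([335,146],.052),([209,36.5],z0+.012),([294.5,36.5],z0+.012),([213,176.5],z0+.012),([290,176],z0+.012),([252,110],z0+.034)]: print(uv,f(uv,z))
g=cv2.cvtColor(im,6)
for r in (100,125,152): print(r,g[r,140:165],g[r,335:365])
a=im[0:200,90:420];cv2.imwrite('pics/c6.png',cv2.resize(a,None,fx=2.4,fy=2.4,interpolation=2))
```

```text
[165, 146] [-95.45  49.58]
[335, 146] [-95.49 -48.19]
[209, 36.5] [-43.86  17.71]
[294.5, 36.5] [-43.87 -18.1 ]
[213, 176.5] [-104.22   18.1 ]
[290, 176] [-103.99  -18.28]
[252, 110] [-72.77  -0.24]
100 [ 35  36  33  36  37  41  41  28  25  79 158 195 183 185 186 186 182 184
 181 179 182 182 184 183 184] [214 214 216 214 213 215 215 216 217 218 217 220 222 221 223 228 167  64
  70  75  71  77  74  70  74  72  75  72  72  68]
125 [ 33  34  34  33  30  32  32  33  34  33  35  62 103 120 115 115 116 116
 114 117 113 115 116 115 118] [217 216 216 216 216 217 218 218 221 222 223 223 226 201 112  63  72  74
  72  75  72  72  70  72  69  70  69  69  66  66]
152 [ 27  33  35  33  35  26  38  28  34  37  35  35  30  42  89 120 116 115
 116 116 118 117 117 116 110] [131 140 161 197 220 215 215 217 219 218 218 168  68  70  72  74  72  75
  72  73  71  73  72  71  71  72  72  69  71  69]
```

View pics/c6.png

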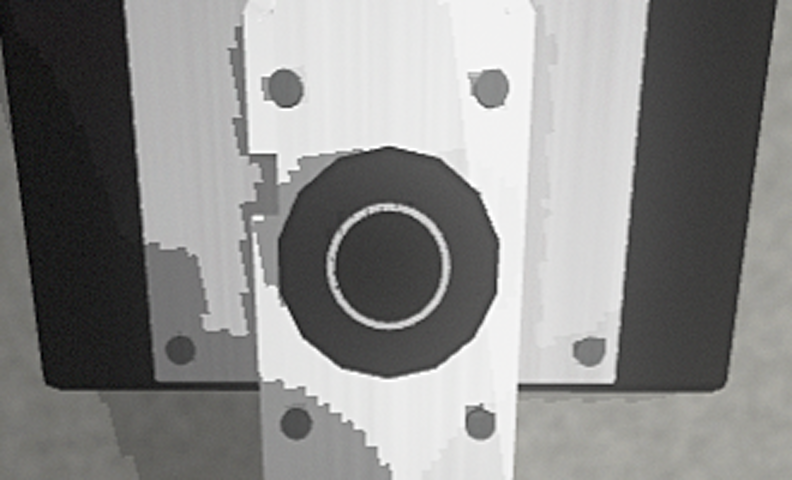

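Run:
```python
from h import *
z=.0755
move_l(P(-.14,.0006,z),Q,rate=.06);o=rep('pre')
while z>.066:
    z-=.0015;move_l(P(-.14,.0006,z),Q,rate=.02);o=rep(f'z{z:.4f}')
    if F(o)[2]>-2.5: break
np.save('z.npy',z)
```

```text
pre 15.6 snz [-139.16    0.78   74.14] F [-0.58  0.14 -5.04] T [-0.04 -0.32 -0.02] w 0.126
z0.0740 15.85 snz [-140.24    0.57   74.35] F [ 1.15 -0.01 -5.62] T [-0.05 -0.2  -0.03] w 0.127
z0.0725 16.1 snz [-139.94    0.63   72.47] F [ 0.95  0.37 -5.1 ] T [-0.07 -0.23 -0.01] w 0.13
z0.0710 16.35 snz [-140.04    0.57   71.14] F [-0.59 -0.6  -4.59] T [-0.06 -0.13 -0.02] w 0.124
z0.0695 16.6 snz [-140.29    0.53   70.6 ] F [1.2  0.07 0.03] T [-0.07  0.28 -0.02] w 0.128
```

Run:
```python
from h import *
s=-.14;z=.0701
while s<-.0951:
    s+=.0075;move_l(P(s,.0006,z),Q,rate=.04);o=rep(f's{s*1e3:.1f}')
    f=F(o)
    if f[0]<-6 or abs(f[1])>8: print('stop');break
cv2.imwrite('pics/w7.png',camera('wrist'))
```

```text
s-132.5 16.94 snz [-132.06    0.44   70.61] F [ 1.74 -0.1   0.89] T [-0.01  0.22  0.06] w 0.126
s-125.0 17.27 snz [-124.73    0.47   70.64] F [0.94 0.06 2.6 ] T [-0.04  0.13 -0.03] w 0.134
s-117.5 17.61 snz [-117.26    0.51   70.64] F [0.27 0.58 2.97] T [-0.01  0.08 -0.  ] w 0.13
s-110.0 17.94 snz [-109.73    0.52   70.65] F [-0.31  0.01  5.52] T [ 0.01 -0.05  0.04] w 0.128
s-102.5 18.27 snz [-102.21    0.51   70.64] F [-0.94 -0.38  6.43] T [-0.07 -0.26  0.01] w 0.129
s-95.0 18.61 snz [-94.44   0.52  70.62] F [-1.76  0.76  6.36] T [-0.1  -0.32  0.04] w 0.131
```

View pics/w7.png

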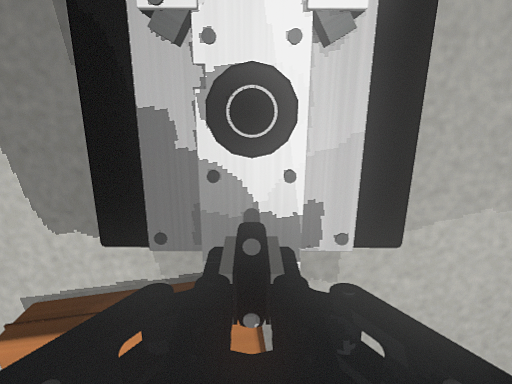

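Run:
```python
from h import *
s=-.0945;z=.0712
move_l(P(s,.0006,z),Q,rate=.02);rep('lift')
while s<-.030:
    s+=.0015;move_l(P(s,.0006,z),Q,rate=.02);o=rep(f's{s*1e3:.1f}')
    f=F(o)
    if f[0]<-4.5 or abs(f[1])>8: print('stop');break
```

```text
lift 18.91 snz [-93.14   0.67  70.62] F [ 0.48 -0.84  3.68] T [-0.04 -0.06 -0.06] w 0.129
s-93.0 19.16 snz [-92.33   0.64  70.64] F [-0.57 -0.12  2.49] T [-0.04 -0.27 -0.01] w 0.127
s-91.5 19.41 snz [-90.99   0.68  70.65] F [-1.18 -0.44  0.29] T [-0.05 -0.39 -0.06] w 0.13
s-90.0 19.66 snz [-89.35   0.71  70.64] F [-0.37 -0.79 -1.01] T [-0.01 -0.27 -0.04] w 0.128
s-88.5 19.91 snz [-87.74   0.69  70.65] F [-0.14 -0.36 -2.05] T [-0.08 -0.19  0.01] w 0.127
s-87.0 20.16 snz [-86.21   0.68  70.65] F [-0.04  1.06 -2.24] T [-0.03 -0.05  0.01] w 0.124
s-85.5 20.41 snz [-84.74   0.65  70.67] F [-0.31  0.3  -4.74] T [ 0.02 -0.05 -0.01] w 0.127
s-84.0 20.66 snz [-83.51   0.63  70.86] F [ 0.32  0.45 -4.37] T [-0.   -0.05 -0.01] w 0.128
s-82.5 20.91 snz [-82.17   0.62  71.01] F [ 0.12 -0.57 -3.66] T [-0.02 -0.06  0.03] w 0.126
s-81.0 21.16 snz [-80.74   0.6   71.07] F [ 0.42  0.14 -4.08] T [-0.05 -0.13 -0.04] w 0.132
s-79.5 21.41 snz [-79.26   0.61  71.1 ] F [ 0.85 -0.12 -4.46] T [-0.07 -0.13 -0.06] w 0.126
s-78.0 21.66 snz [-77.75   0.6   71.12] F [-0.18  0.09 -5.6 ] T [-0.03 -0.12 -0.03] w 0.13

[... 500 characters left out ...]
F [ 0.3  -0.22 -4.72] T [-0.02 -0.14 -0.  ] w 0.126
s-67.5 23.41 snz [-67.27   0.61  71.14] F [ 0.53  0.08 -4.89] T [-0.06 -0.14  0.03] w 0.131
s-66.0 23.66 snz [-65.79   0.58  71.17] F [-0.18 -0.32 -5.23] T [ 0.04 -0.16 -0.04] w 0.128
s-64.5 23.91 snz [-64.29   0.57  71.17] F [ 0.26  1.06 -5.41] T [-0.09 -0.18  0.05] w 0.129
s-63.0 24.16 snz [-63.06   0.37  71.31] F [-0.55 -0.71 -5.21] T [ 0.08 -0.31 -0.1 ] w 0.126
s-61.5 24.41 snz [-61.84   0.17  71.46] F [-1.04 -1.35 -5.04] T [ 0.35 -0.5  -0.15] w 0.127
s-60.0 24.66 snz [-60.94   0.21  71.75] F [-3.73 -2.6  -4.13] T [ 0.39 -0.92 -0.2 ] w 0.132
s-58.5 24.91 snz [-59.9    0.21  71.96] F [-4.57 -2.61 -5.12] T [ 0.49 -1.28 -0.26] w 0.129
stop
```

Run:
```python
from h import *
o=get_obs();s=sn(o)[0]+.001;z=.0698
for i in range(16):
    move_l(P(s,.0004,z),Q,rate=.02);o=rep(f's{s*1e3:.1f}')
    f=F(o)
    if np.hypot(f[0],f[1])>10: print('stop');break
    if sn(o)[0]>-.050: break
    s+=.001
```

```text
s-58.9 25.16 snz [-60.1    0.15  70.78] F [-5.74 -2.81 -1.85] T [ 0.37 -0.91 -0.18] w 0.126
s-57.9 25.41 snz [-59.86   0.16  71.12] F [-4.72 -0.92 -1.7 ] T [ 0.34 -1.2  -0.25] w 0.126
s-56.9 25.66 snz [-59.17   0.14  71.28] F [-5.2  -2.44 -2.45] T [ 0.36 -1.28 -0.26] w 0.13
s-55.9 25.91 snz [-57.94   0.16  71.16] F [-5.84 -2.57 -1.39] T [ 0.31 -1.22 -0.21] w 0.128
s-54.9 26.16 snz [-56.83   0.17  71.12] F [-5.23 -2.51 -1.87] T [ 0.28 -1.15 -0.26] w 0.129
s-53.9 26.41 snz [-55.13   0.2   70.83] F [-4.62 -3.01 -2.04] T [ 0.38 -0.94 -0.28] w 0.128
s-52.9 26.66 snz [-53.98   0.22  70.76] F [-4.47 -2.31 -1.15] T [ 0.3  -0.86 -0.31] w 0.129
s-51.9 26.91 snz [-52.94   0.22  70.74] F [-4.93 -2.82 -2.21] T [ 0.35 -0.91 -0.3 ] w 0.128
s-50.9 27.16 snz [-51.82   0.17  70.71] F [-4.16 -2.76 -0.99] T [ 0.32 -0.89 -0.33] w 0.126
s-49.9 27.41 snz [-50.73   0.19  70.68] F [-4.49 -2.87 -0.56] T [ 0.39 -0.87 -0.24] w 0.129
s-48.9 27.66 snz [-49.62   0.18  70.62] F [-4.71 -1.75 -0.28] T [ 0.37 -0.83 -0.31] w 0.123
```

Run:
```python
from h import *
s=-.0487;z=.0703;click=False
for i in range(32):
    r=.001 if not click else .0006
    s+=r
    move_l(P(s,.0003,z),Q,rate=.02);o=rep(f's{s*1e3:.1f}')
    f=F(o)
    if np.hypot(f[0],f[1])>10: print('stop');break
    if f[0]>-1.5 and not click: click=True;s=sn(o)[0];print('CLICK?')
    elif click and f[0]<-5: print('home?');break
```

```text
s-47.7 27.91 snz [-48.11   0.09  70.66] F [-4.9  -2.43 -1.29] T [ 0.41 -0.97 -0.26] w 0.13
s-46.7 28.16 snz [-47.02   0.12  70.64] F [-4.02 -2.86 -0.76] T [ 0.41 -0.91 -0.28] w 0.127
s-45.7 28.41 snz [-45.93   0.11  70.66] F [-4.18 -2.51 -0.4 ] T [ 0.4  -0.85 -0.31] w 0.127
s-44.7 28.66 snz [-44.83   0.14  70.66] F [-3.53 -3.    0.23] T [ 0.44 -0.84 -0.27] w 0.127
s-43.7 28.91 snz [-43.93   0.14  70.65] F [-3.72 -2.64  0.01] T [ 0.54 -0.85 -0.26] w 0.133
s-42.7 29.16 snz [-42.85   0.12  70.67] F [-2.93 -2.86  0.4 ] T [ 0.47 -0.79 -0.25] w 0.127
s-41.7 29.41 snz [-41.95   0.12  70.64] F [-4.13 -3.37  0.24] T [ 0.5  -0.82 -0.28] w 0.132
s-40.7 29.66 snz [-41.08   0.09  70.67] F [-4.42 -3.51  0.46] T [ 0.51 -0.87 -0.28] w 0.127
s-39.7 29.91 snz [-39.93   0.12  70.66] F [-3.65 -3.35  0.74] T [ 0.5  -0.83 -0.26] w 0.125
s-38.7 30.16 snz [-39.     0.09  70.62] F [-3.52 -3.4   0.96] T [ 0.56 -0.85 -0.24] w 0.129
s-37.7 30.41 snz [-37.89   0.09  70.62] F [-3.63 -3.94  1.21] T [ 0.54 -0.84 -0.25] w 0.127
s-36.7 30.66 snz [-37.     0.08  70.65] F [-3.85 -3.21  0.66] T [ 0.58 -0.84 -0.28] w 0.1
[... 259 characters left out ...]
 -3.69  5.01] T [ 0.65 -0.33 -0.29] w 0.131
CLICK?
s-32.5 31.66 snz [-32.16   0.25  70.61] F [-0.87 -3.38  5.42] T [ 0.63 -0.25 -0.32] w 0.129
s-31.9 31.91 snz [-31.88   0.27  70.64] F [-0.37 -3.52  5.77] T [ 0.63 -0.3  -0.34] w 0.126
s-31.3 32.16 snz [-31.38   0.27  70.63] F [-1.41 -3.67  4.49] T [ 0.65 -0.29 -0.32] w 0.128
s-30.7 32.41 snz [-30.58   0.31  70.61] F [-1.15 -3.99  6.33] T [ 0.64 -0.28 -0.34] w 0.132
s-30.1 32.66 snz [-30.36   0.3   70.64] F [-2.76 -3.37  5.34] T [ 0.59 -0.39 -0.32] w 0.131
s-29.5 32.91 snz [-30.33   0.32  70.61] F [-4.82 -2.72  4.44] T [ 0.53 -0.82 -0.3 ] w 0.133
s-28.9 33.16 snz [-30.34   0.31  70.61] F [-5.43 -3.59  2.72] T [ 0.49 -1.08 -0.25] w 0.129
home?
```

The click came at about s = -34.7 mm, then it stalled solidly at -30.3 mm, which puts the nose 87 mm in. I'll ease off the force, release and look.

Run:
```python
from h import *
move_l(P(-.0302,.0003,.0708),Q,rate=.02);sleep(.3);rep('relax')
set_gripper(.45);sleep(.2);rep('open')
cv2.imwrite('pics/w8.png',camera('wrist'))
o=get_obs();p=o['eef_pos'].copy();p[2]+=.12
move_l(p,Q,rate=.08);sleep(.2);rep('up')
K=get_calibration('wrist');cv2.imwrite('pics/w9.png',camera('wrist'));np.save('k9.npy',K,allow_pickle=True)
print(mark_of('wrist','nose'),mark_of('wrist','mouth'))
```

```text
relax 33.71 snz [-30.31   0.36  70.63] F [-3.78 -3.64  2.26] T [ 0.57 -0.9  -0.29] w 0.129
open 34.28 snz [-29.91   0.48  70.6 ] F [-0.24 -0.31 -0.99] T [ 0.03 -0.02  0.03] w 0.452
up 36.18 snz [-29.83   0.46 190.29] F [-0.64 -0.46  0.36] T [-0. -0. -0.] w 0.454
[{'centre': [249.4, 39.6], 'conf': 0.76}] []
```

View pics/w8.png

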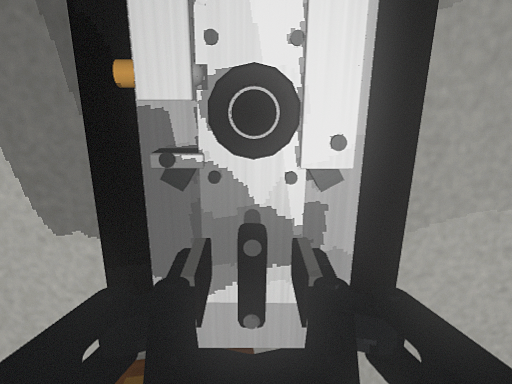

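View pics/w9.png

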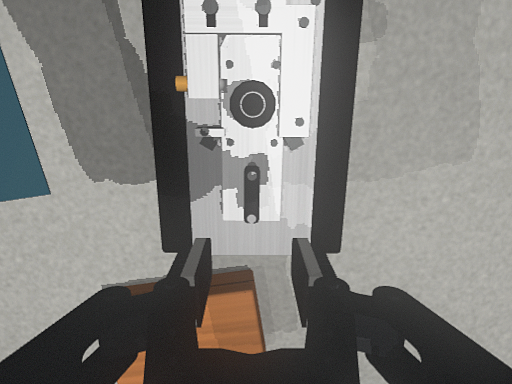

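Run:
```python
from h import *
im=cv2.imread('pics/w9.png')[0:150,170:330];cv2.imwrite('pics/c9.png',cv2.resize(im,None,fx=4,fy=4,interpolation=2))
K=np.load('k9.npy',allow_pickle=True).item()
f=lambda uv,z:((atz(K,uv,z)[:2]-MO)@np.stack([PX,PY],1)*1000).round(2)
print('bush',f([252.5,103.5],.086),'ball nb',f([223,88],.06),'handle ends',f([251.5,175],.098),f([251.5,219],.098))
```

```text
bush [37.59 -0.54] ball nb [48.95 22.96] handle ends [-13.36   0.21] [-48.34   0.21]
```

View pics/c9.png

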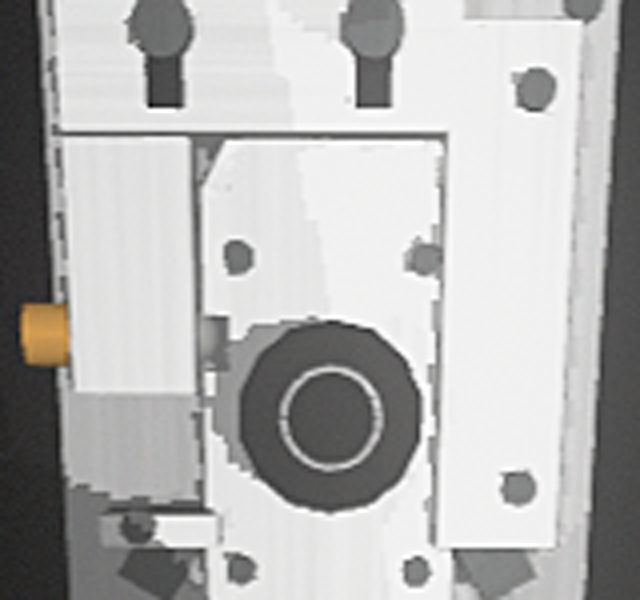

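Run:
```python
from h import *
sleep(.3)
cv2.imwrite('pics/s10.png',camera('scene'));rep()
```

```text
36.68 snz [-30.07   0.38 190.78] F [0.04 0.59 0.17] T [-0.03 -0.01 -0.01] w 0.448
```

View pics/s10.png

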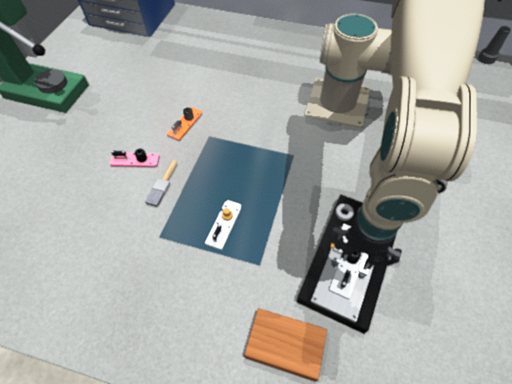

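The pallet sits in the guide at (350,270). The ring at (345,211), the brush at (161,185) and the brass-plug pallet at (224,223) are unmoved, so I'm signing off.

```bash
python3 -c "
from station import *
print(sign_off())"
```

```text
the job is handed in; nothing more can be done
None
```

I gripped the bare pallet with the black bushing by its handle, laid it on the slideway and slid it into the guide. It went past the ball, clicked and came up against the end stop. I then released it and handed the job in at about 37 s.

**Force and travel:** The push at the ball read at most about 6 N, then 3–5 N along the edge, and dropped to about 1 N at the click. About 4 mm further on it stalled solidly, with up to 5.4 N read against the stop.

**Last checks:**
- **Seating:** The close view from above shows the ball in the notch and the nose at the stop, about 87 mm in from the mouth. A thin dark line shows between nose and stop. I take it to be the stop's own front face seen at an angle, but I did not push again to confirm.
- **Side force:** While in the guide, up to about 4 N of side force built up in the grip. It was gone once I opened the gripper.
- **Clear of the pallet:** After release the wrist force read near zero, with the gripper 12 cm above the pallet.
- **Other items:** The other pallet, ring, brush and look-alikes appear unmoved.

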